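# Set the sample stage to the red reading head, backlash taken up

## Robot

A 7-joint arm with a two-finger parallel gripper is mounted at the origin on a cart in front of the work surface, level with it; the furniture and walls round the work are solid. World frame = base frame: x ahead of the robot, y to its left, z up, the work surface at z = 0. Lengths are in m, angles in rad, forces in N, time in s.
With the tool pointing down it reaches from about 0.425 to 0.925 m from the base axis. Payload 6.8 kg.
Tool frame: the origin (TCP) lies on the front face of the gripper's body, between the roots of the fingers; the fingertips stand 73 mm ahead of it and the grasp point (between the pads) lies 54 mm ahead of it (env.nose_length is the distance from the TCP to the fingertips, in m); z points along the fingers, y is the line along which they close (so a half turn about z gives the same grasp; the last joint's range is limited). The gripper opens to 85 mm and grips with 20 to 120 N. Pads are 22 mm wide; open, the fingers measure 114 mm over their backs; the gripper's body (76 mm by 85 mm) begins 54 mm behind the grasp point. The pads swing forward as they close: fully open they stand 13 mm farther back than shut.
Start: joints at [-1.253, 0.477, 0.022, 1.555, -0.011, 1.109, -0.083], TCP at [0.279, 0.615, 0.304] pointing down, gripper open.
Joint ranges: [-2.96, 2.96], [-0.34, 2.1], [-1.41, 1.46], [0.24, 2.44], [-1.37, 4.51], [0.17, 1.92], [-2.96, 2.96]. Speed limits (rad/s): [2.39, 2.39, 3.14, 3.14, 3.14, 3.14, 3.14].

## Interface

Orientations are given as a unit quaternion [w, x, y, z].
In Python, from cell import env, kin, camera, calibration, job gives the robot as it stands. The module is installed in compiled form; this text tells all that it offers. Calls block until the motion is done:
- env.reach(position, orientation): joint-space move of the TCP to a pose.
- env.movel(position, velocity=0.15, rot=None, stop_force=None): straight line of the TCP; rot=None keeps the orientation; velocity is the mean speed in m/s. With stop_force (N) it stops when the force on the tool has changed by that much, and returns True; else False.
- env.goto_joints(angles): joint-space move.
- env.grip(opening, f_grip=None): finger opening in m; f_grip is the grip in N (None keeps the last); returns when the fingers have stopped.
- env.dwell(seconds).
- kin.inverse_kinematics(position, orientation): joint angles nearest the present ones, or None.
- env.get_state(): the state.
- camera(name): name is "scene" or "top" or "wrist"; returns (picture, depth): 384x512x3 uint8, blue, green, red; 384x512 float32, m along the optical axis (not along the pixel's ray), 0 where there is no reading.
- calibration(name): a dict with "fx", "fy", "cx", "cy" (pixels), "k1" (the pictures are not rectified: a ray, as slopes to the right and down, at radius r is drawn at 1 + k1 r^2 times it, then the intrinsics apply), "rvec" (rotation vector, rad) and "tvec" (3), from world to camera coordinates, as OpenCV has them. Camera axes: x right, y down, z forward; pixel columns grow to the right and rows downward; lengths in m; the calibration is good to about 2 mm. A picture is of the moment at which its call begins: read the wrist's pose just before it. calibration takes no time and is no camera call; for the wrist camera it gives the pose at the moment of the call.
A pose or a line that the arm cannot do raises env.PlanningError and nothing moves.
- job.job_done(): hands the job in; it is judged then, once.
The state is a dict: "time": time; "qpos": joint angles; "joint_velocities": joint speeds; "joint_torque": joint torques, N m; "tcp_pos": TCP position; "orientation": TCP orientation; "force": force on the tool from outside, world axes, zero at the start; "torque": the same for the moment, N m; "opening": finger opening in m; "gripper_force": force on a finger pad.
Only numpy, scipy, OpenCV 4.12 (cv2) and the standard library are available. Lean on these libraries where they do the work, as an engineer would, in place of code of your own. Each camera call takes 0.05 s, during which the arm holds its last target. There are 200 camera calls.

## Task

The carriage of the sample stage has slack in its drive and stands too far to the right; set it by its orange grip so that its white index line is level with the line of the red reading head (not the blue one). To take up the slack, first draw the carriage back to the left until the index is at least 30 mm left of the red head's line, then bring it to that line from the left, so that the grip ends pushed fully over to the right in its play; then let go.

Things in the scene. Friction and masses are not known exactly. Their poses are not given: they have to be found in the camera images.
- grip (a point): Centre of the stage's orange grip on its near side: upright tab 14 mm thick along the travel, 30 mm across, 46 mm tall, centre 75 mm above the table; parts beside it stay under 45 mm height, the dish behind it under 52. Axes are the stage's: y along the travel to the left seen from the robot, x away, z up; turned up to 12 degrees. Pinch it from above across its 14 mm and slide it level along the travel.
- play (a joint): Slack of the grip in the carriage, m: -0.012 fully left, +0.012 fully right, 0 with the grip's centre level with the index along the travel. It slides freely (0.4 N) through these 24 mm, then meets a stop and takes the carriage along (3 N): pulling left its centre stands 12 mm left of the index, pushing right 12 mm right of it. Both stay where left.
- index (a point): White index line at the middle of the far edge of the dark steel carriage (106 x 100 mm, with a flat 95 mm dish of honey), 34 mm above the table. Axes as the stage's. The carriage travels 130 mm either side of the middle of the 410 mm aluminium stage; right end block yellow, left one black. It starts right of the red head.
- red_mark (a point): Red line on the front foot of the red reading head, a fixed upright 22 mm block with a short black lens, top 99 mm above the table, on the ledge along the stage's far side; line 34 mm above the table. Axes as the stage's: the index is set when level with this line along y. A like head in blue, at least 60 mm left or right of it, is not the one wanted.

How it is judged:
By the outcome, as a careful person would: the job done as asked, in the order asked, and still so for the second after the job is handed in, with the robot touching nothing.
It also fails if it takes over 38 s, if anything falls off the work surface, if the arm or the gripper's body presses on something with over 40 N, if the wrist force passes 120 N, or if a joint passes its speed limit or range.

## Working session

There is one attempt and no reset: what is moved stays moved. The work goes in short steps, each a Python script; the robot and the scene stay as the last script left them, time stands still between calls to the robot, and variables do not carry over. Pictures are saved under pics/ and viewed, at most 10 in all, crops included, and the job is handed in when it is done.

```bash
mkdir -p pics; cat > h.py <<'E'
import numpy as np, cv2
from cell import env, kin, camera, calibration, job
def snap(n,f):
    c=calibration(n); p,d=camera(n); cv2.imwrite('pics/'+f+'.png',p); np.savez('pics/'+f+'.npz',d=d,p=p,**{k:np.array(v) for k,v in c.items()}); return p,d,c
def ray(c,u,v):
    K=np.array([[c['fx'],0,c['cx']],[0,c['fy'],c['cy']],[0,0,1.]]); 
    s=cv2.undistortPoints(np.array([[[u,v]]],float),K,np.array([float(c['k1']),0,0,0,0])).ravel()
    R=cv2.Rodrigues(np.array(c['rvec'],float))[0]; t=np.array(c['tvec'],float).ravel()
    return -R.T@t, R.T@np.array([s[0],s[1],1.])
def atz(c,u,v,z):
    o,r=ray(c,u,v); return o+r*(z-o[2])/r[2]
def atd(c,d,u,v):
    o,r=ray(c,u,v); return o+r*float(d[int(round(v)),int(round(u))])
def tri(a,b):
    A=np.zeros((3,3));y=np.zeros(3)
    for o,r in (a,b):
        r=r/np.linalg.norm(r);P=np.eye(3)-np.outer(r,r);A+=P;y+=P@o
    return np.linalg.solve(A,y)
E
python3 - <<'E'
from h import *
a=snap('scene','s0')[0]; b=snap('top','t0')[0]
cv2.imwrite('pics/both.png',cv2.resize(np.vstack([a,b]),(800,1200))[:600]); cv2.imwrite('pics/top.png',cv2.resize(b,(800,600)))
s=env.get_state(); print(s['time'],s['orientation'],s['tcp_pos'])
for n in('scene','top'):
    c=calibration(n);print(n,ray(c,256,192))
E
```

```text
0.1 [-1.17293334e-04  2.11263838e-01  9.77428708e-01 -8.35232741e-04] [0.27862555 0.61434734 0.30301784]
scene (array([ 0.00942795, -0.2583139 ,  0.64366919]), array([ 0.6481994 ,  0.35876733, -0.6716854 ]))
top (array([0.45918932, 0.03077509, 0.92787254]), array([ 0.12224249, -0.00111658, -0.99265686]))
```

View pics/both.png

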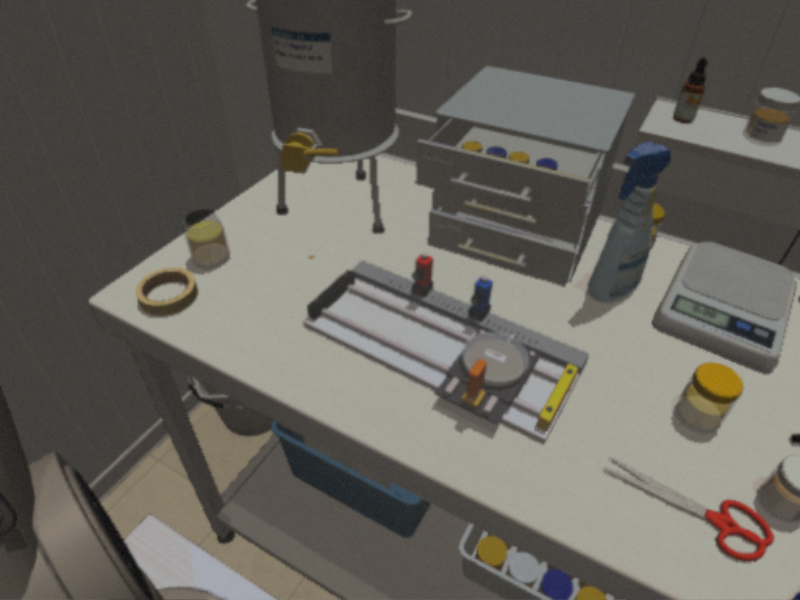

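View pics/top.png

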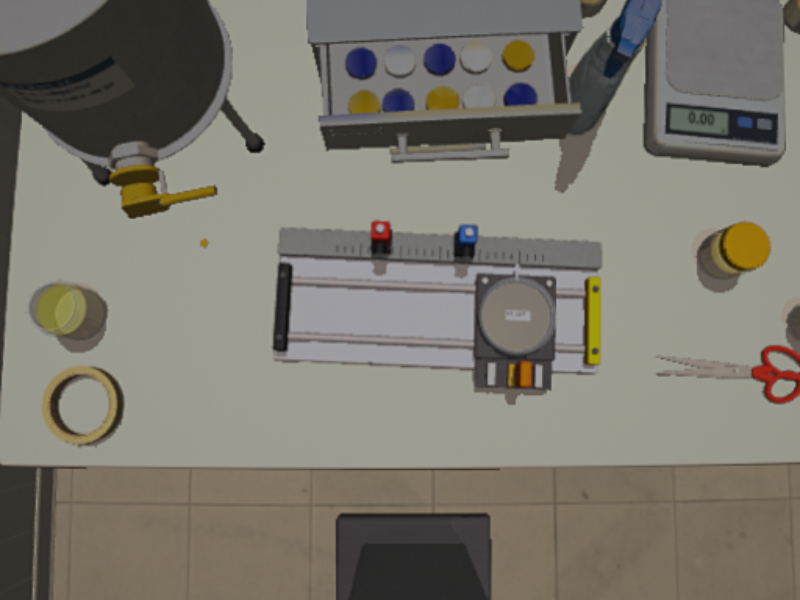

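The scene view shows red head left of blue, with the carriage near the yellow (right) end block. In the top view (800x600) the red head is at (381,230), blue at (466,235), the index at about (517,270) and the orange grip at (525,374). I'll enlarge the two views next.

```bash
python3 - <<'E'
import cv2
t=cv2.imread('pics/t0.png')[140:256,173:393]; s=cv2.imread('pics/s0.png')[155:280,190:380]
cv2.imwrite('pics/tc.png',cv2.resize(t,None,fx=3.6,fy=3.6,interpolation=cv2.INTER_CUBIC))
cv2.imwrite('pics/sc.png',cv2.resize(s,None,fx=4,fy=4,interpolation=cv2.INTER_CUBIC))
E
```

```text
(no output)
```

View pics/tc.png

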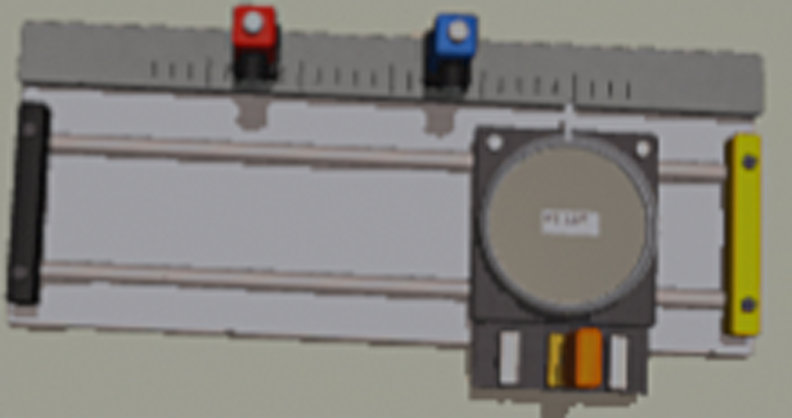

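View pics/sc.png

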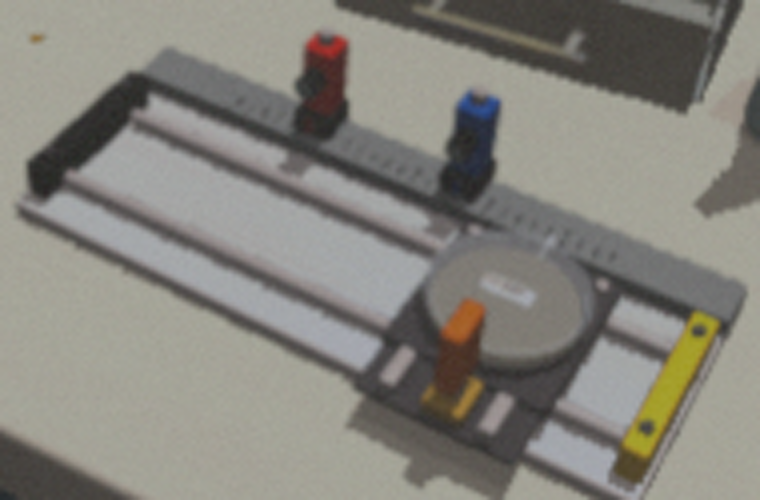

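Top crop: the red head top is at (255,22), the index at (569,108–135) and the grip top at (588,357). The end block bolts are at (30,130) and (749,162). Scene crop: the red head top is at (328,42) and the grip top at (465,320).

```bash
python3 - <<'E'
from h import *
T=calibration('top');S=calibration('scene')
t=lambda u,v:((u+.5)/3.6-.5+173,(v+.5)/3.6-.5+140)
s=lambda u,v:((u+.5)/4-.5+190,(v+.5)/4-.5+155)
dt=np.load('pics/t0.npz')['d'];ds=np.load('pics/s0.npz')['d']
def both(n,a,b):
    print(n,'tri',tri(ray(T,*t(*a)),ray(S,*s(*b))).round(4),'dt',atd(T,dt,*t(*a)).round(4),'ds',atd(S,ds,*s(*b)).round(4))
both('griptop',(588,357),(465,320))
both('redtop',(255,22),(328,42))
both('bluetop',(457,30),(481,99))
both('index',(569,108),(553,240))
both('yb_far',(749,162),(699,331)); both('yb_near',(749,304),(648,425))
a,b=[atz(T,*t(*p),.04) for p in((30,130),(749,162))]; print(a,b,np.degrees(np.arctan2((b-a)[0],-(b-a)[1])))
a,b=[atz(T,*t(*p),.04) for p in((22,272),(749,304))]; print(a,b,np.degrees(np.arctan2((b-a)[0],-(b-a)[1])))
E
```

```text
griptop tri [ 0.4776 -0.1129  0.0961] dt [ 0.4772 -0.1119  0.0978] ds [ 0.4756 -0.1143  0.099 ]
redtop tri [0.6479 0.0524 0.0908] dt [0.6461 0.0524 0.0984] ds [0.6454 0.051  0.093 ]
bluetop tri [ 0.6434 -0.0508  0.0921] dt [ 0.6414 -0.0495  0.0999] ds [ 0.6384 -0.0531  0.0968]
index tri [ 0.6129 -0.1165  0.0346] dt [ 0.6124 -0.1157  0.036 ] ds [ 0.6118 -0.1173  0.0361]
yb_far tri [ 0.5824 -0.2123  0.0399] dt [ 0.5823 -0.2121  0.0383] ds [ 0.5797 -0.2132  0.0432]
yb_near tri [ 0.506  -0.2088  0.0415] dt [ 0.5059 -0.2088  0.0392] ds [ 0.5064 -0.2093  0.0415]
[0.60053643 0.17451962 0.04      ] [ 0.58206443 -0.21158391  0.04      ] -2.739061166538191
[0.52434432 0.17734526 0.04      ] [ 0.50586218 -0.20862973  0.04      ] -2.7414743827155803
```

```bash
cat >> h.py <<'E'
YL=np.array([.0478,.9989,0]); XA=np.array([.9989,-.0478,0])
f=np.radians(88.63); Q=[0,np.cos(f),np.sin(f),0]
def st(m=''):
    s=env.get_state(); p=np.array(s['tcp_pos']); print(m,'t%.2f'%s['time'],'tcp',p.round(4),'s %.4f x %.4f'%(p@YL,p@XA),'F',np.round(s['force'],1),'op %.4f'%s['opening'],'gf %.1f'%s['gripper_force'])
E
python3 - <<'E'
from h import *
g=np.array([.477,-.1124,0])
env.reach(g+[0,0,.235],Q); st('above')
env.grip(.055,30); env.dwell(.2)
p=snap('wrist','w0')[0]; cv2.imwrite('pics/w0b.png',cv2.resize(p,(800,600)))
c=calibration('wrist'); print(ray(c,256,192))
st()
E
```

```text
above t2.77 tcp [ 0.4774 -0.1117  0.235 ] s -0.0888 x 0.4822 F [-0.3 -0.3  0.2] op 0.0854 gf 0.0
(array([ 0.39856448, -0.10904965,  0.30423671]), array([ 0.28906423, -0.01617193, -0.95731477]))
 t3.43 tcp [ 0.477  -0.1124  0.235 ] s -0.0895 x 0.4818 F [-0.5 -0.3 -0. ] op 0.0551 gf 0.0
```

View pics/w0b.png

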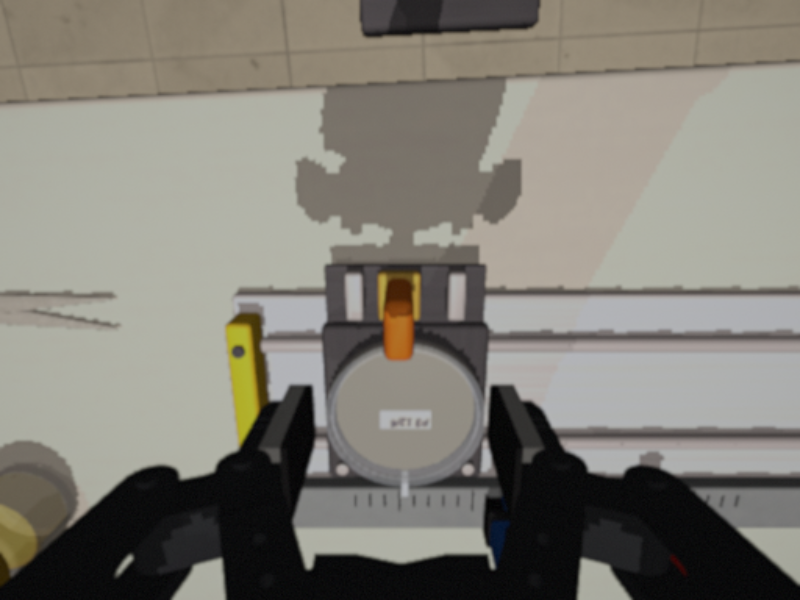

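The wrist view shows the stage aligned with the image. The grip top is centred at about (399,332), midway between the fingers, the index is at (405,485), and blue is partly visible at (500,540). I'll check x against this view, then descend, grasp and draw left.

```bash
python3 - <<'E'
from h import *
c=np.load('pics/w0.npz'); T=calibration('top')
w=lambda u,v:((u+.5)*.64-.5,(v+.5)*.64-.5)
t=lambda u,v:((u+.5)/3.6-.5+173,(v+.5)/3.6-.5+140)
g=tri(ray(c,*w(399,332)),ray(T,*t(588,357))); i=tri(ray(c,*w(405,480)),ray(T,*t(569,112)))
print(g,g@YL,i,i@YL, atz(c,*w(399,332),.098))
g0=np.array([.477,-.1124,0])
assert np.linalg.norm((g-g0)[:2])<.008
env.movel(g0+[0,0,.131],velocity=.12,stop_force=12); st('down')
env.grip(.0,35); st('grip')
p=np.array(env.get_state()['tcp_pos']); 
# free play to left stop slowly, then draw
z=.131
q=lambda s: np.array([*(XA*.4818+YL*s)[:2],z])
env.movel(q(-.070),velocity=.06); st('a')
env.movel(q(.133),velocity=.09); st('left')
env.dwell(.3); st()
a=snap('top','t1')[0]; b=snap('scene','s1')[0]
x=cv2.resize(a[140:256,173:343],None,fx=4.5,fy=4.5,interpolation=cv2.INTER_CUBIC)
cv2.imwrite('pics/t1c.png',x)
E
```

```text
[ 0.47756344 -0.11341592  0.09219029] -0.09046363265444474 [ 0.61257401 -0.11746908  0.02092802] -0.08805883027536592 [ 0.47565866 -0.11382823  0.098     ]
down t4.45 tcp [ 0.4774 -0.1126  0.1315] s -0.0896 x 0.4823 F [-0.1 -0.2  0.3] op 0.0547 gf 0.0
grip t4.89 tcp [ 0.4773 -0.1124  0.1315] s -0.0894 x 0.4821 F [-1.   0.5  6. ] op 0.0136 gf 38.2
a t5.37 tcp [ 0.4782 -0.0919  0.1314] s -0.0690 x 0.4821 F [-2.9  1.2  8.7] op 0.0137 gf 38.6
left t7.78 tcp [0.4878 0.1102 0.1315] s 0.1334 x 0.4820 F [-0.4 -1.6  8.1] op 0.0132 gf 38.5
 t8.07 tcp [0.4878 0.1102 0.1314] s 0.1334 x 0.4820 F [-0.4 -2.1  7.7] op 0.0140 gf 38.5
```

View pics/t1c.png

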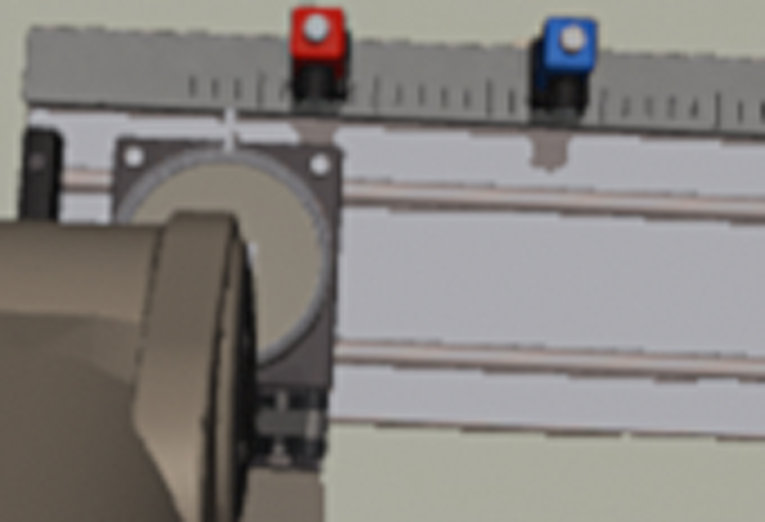

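Carriage followed: the index is at (230,115) in the crop, well left of the red head at (318,30). Now I'll measure the offset and look at the red line in the scene view.

```bash
python3 - <<'E'
from h import *
T=calibration('top'); S=calibration('scene')
d=np.load('pics/t1.npz')['d']
t=lambda u,v:((u+.5)/4.5-.5+173,(v+.5)/4.5-.5+140)
for n,a,z in(('index',(230,115),.034),('idx2',(229,140),.034),('red c',(319,38),.099),('lens',(317,80),.08)):
    P=atz(T,*t(*a),z); print(n,P.round(4),'s %.4f'%(P@YL), atd(T,d,*t(*a)).round(4))
w=snap('wrist','w1')[0]
s=cv2.imread('pics/s1.png')[155:205,225:325]
A=cv2.resize(s,(800,400),interpolation=cv2.INTER_CUBIC)
cv2.imwrite('pics/m1.png',np.vstack([A,cv2.resize(w[280:384,100:412],(600,200),interpolation=cv2.INTER_CUBIC) if 0 else cv2.resize(w,(267,200)).repeat(1,0).copy() if 0 else cv2.copyMakeBorder(cv2.resize(w[260:384],(800,194)),0,6,0,0,0)]))
E
```

```text
index [0.6221 0.0925 0.034 ] s 0.1221 [0.6221 0.0925 0.034 ]
idx2 [0.6111 0.0928 0.034 ] s 0.1219 [0.6113 0.0929 0.0328]
red c [0.6417 0.0523 0.099 ] s 0.0829 [0.6437 0.0525 0.0898]
lens [0.6282 0.0536 0.08  ] s 0.0836 [0.6291 0.0537 0.0758]
```

View pics/m1.png

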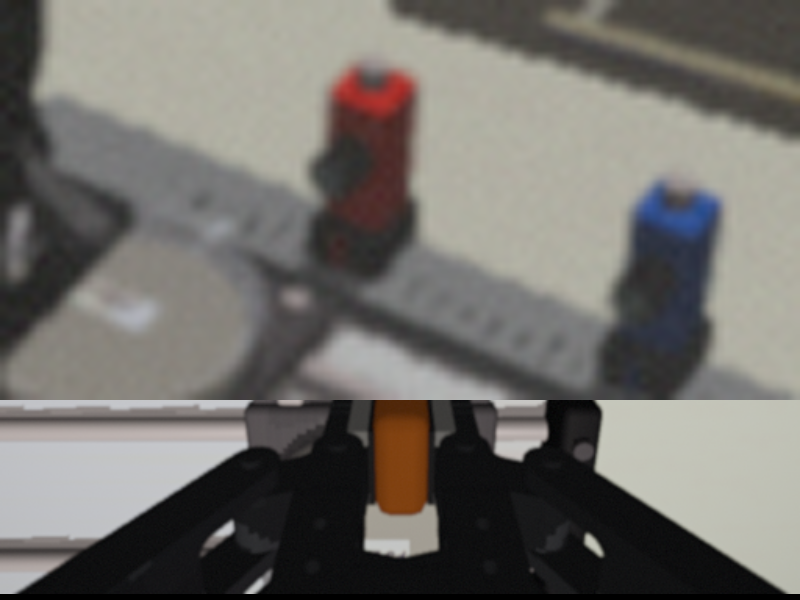

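In the scene crop the red line on the foot is at (338,245) and the index at (218,230). The index is 39 mm left of the red line, so the required draw-back is met. Next I'll bring it right, stopping about 6 mm short, and compare again.

```bash
python3 - <<'E'
from h import *
S=calibration('scene'); s=lambda u,v:((u+.5)/8-.5+225,(v+.5)/8-.5+155)
for n,a in(('redline',(338,245)),('index',(218,230))):
    P=atz(S,*s(*a),.034); print(n,P.round(4),'s %.4f'%(P@YL))
q=lambda s: np.array([*(XA*.4820+YL*s)[:2],.1315])
env.movel(q(.113),velocity=.05); env.movel(q(.077),velocity=.04); env.dwell(.3); st('short')
a=snap('top','t2')[0]; b=snap('scene','s2')[0]
A=cv2.resize(a[140:180,210:280],(700,400),interpolation=cv2.INTER_CUBIC); B=cv2.resize(b[155:195,240:310],None,fx=5,fy=5,interpolation=cv2.INTER_CUBIC)
cv2.imwrite('pics/m2.png',np.vstack([A,cv2.copyMakeBorder(B,0,0,0,350,0)]))
E
```

```text
redline [0.6341 0.0563 0.034 ] s 0.0865
index [0.6212 0.0929 0.034 ] s 0.1225
short t10.12 tcp [0.4852 0.0538 0.1315] s 0.0769 x 0.4821 F [0.7 0.4 3.9] op 0.0138 gf 37.8
```

View pics/m2.png

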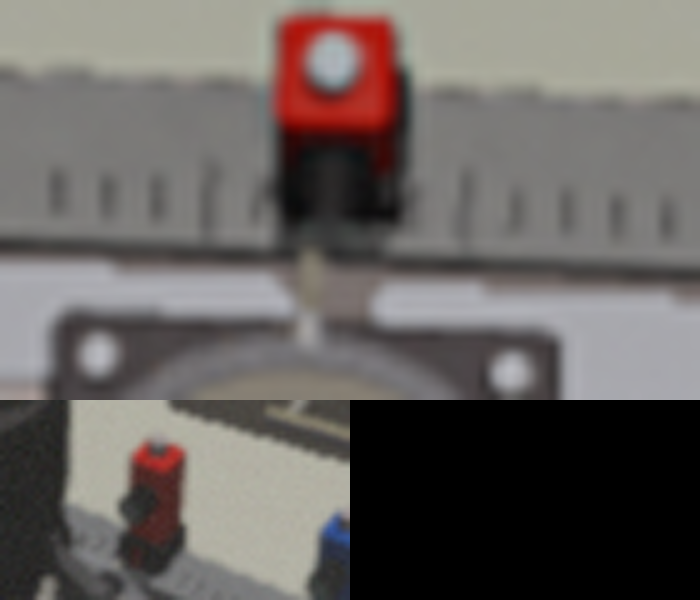

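Top crop: the index is at (311,255) and the red head spans 278–395. The scene's red-line reading disagrees with the head centre by about 3 mm, so I'll average frames and locate the line by colour.

```bash
python3 - <<'E'
from h import *
T=calibration('top');S=calibration('scene')
t=lambda u,v:((u+.5)/10-.5+210,(v+.5)/10-.5+140)
for n,a,z in(('idx',(312,255),.034),('idx2',(308,320),.034),('red top',(337,73),.099)):
    P=atz(T,*t(*a),z); print(n,P.round(4),'s %.4f'%(P@YL))
m=np.mean([camera('scene')[0].astype(float) for _ in range(12)],0); np.save('pics/s2m.npy',m)
r=m[...,2]-(m[...,0]+m[...,1])/2
print('cols 262-278, rows 176-192');print(r[176:192,262:279].round().astype(int))
for z in(.034,):
  for u,v in((266,185),(267,185),(267,186),(266,186)): P=atz(S,u,v,z);print(u,v,P.round(4),'%.4f'%(P@YL),'%.4f'%(P@XA))
# expected pixels of the line if at head centre
K=np.array([[S['fx'],0,S['cx']],[0,S['fy'],S['cy']],[0,0,1.]])
for x in(.60,.605,.61):
  P=XA*x+YL*.0829+[0,0,.034]
  print(x,cv2.projectPoints(P.reshape(1,3),np.array(S['rvec'],float),np.array(S['tvec'],float),K,np.array([S['k1'],0,0,0,0.]))[0].ravel())
st()
E
```

```text
idx [0.6222 0.0593 0.034 ] s 0.0890
idx2 [0.6094 0.0601 0.034 ] s 0.0891
red top [0.6439 0.0528 0.099 ] s 0.0835
cols 262-278, rows 176-192
[[ 6  4  0 -2 -1  0  1  2  8 24 34 35 35 27 17 11  8]
 [ 7  5  1 -2 -1  0  2  7 19 31 38 37 35 26 11  8  8]
 [ 5  5  2  0 -1  1  6 19 31 37 37 36 35 26 11  7  8]
 [ 2  4  3  4  7  8 18 30 36 38 37 36 34 26  9  7  7]
 [ 0  0  2  6 19 25 31 35 36 37 37 34 31 21  6  6  7]
 [-2 -1  0  5 18 28 32 36 37 38 37 32 23 10  4  6  8]
 [-1  0  1  2  6 13 23 29 33 36 32 24 11  4  2  7  9]
 [-1  0  1  2  3  4  6 13 22 26 22 11  3  2  2  6  8]
 [-1  0  2  3 10 12  6  3  4  6  5  2  2  1  2  5  7]
 [ 0  0  2  4 17 20 10  3  2  2  1  1  1  0  0  2  4]
 [-1  1  4  4 16 19  9  3  1  1  2  1  0  0 -1  0  0]
 [ 1  3  4  4 14 17  9  1  1  2  1  0  0 -2 -2 -1 -1]
 [ 1  3  3  2  7  9  5  2  1  2  1  0 -1 -1 -1  0 -1]
 [ 1  0 -1  0  0  2  1  0  1  1  0  0  0  0  0 -1 -1]
 [ 0 -1 -1 -1 -1  0  0 -1  0  0 -1 -1 -1 -1 -1  0 -1]
 [ 0  1 -1 -1 -1 -1  0  0  0  0  0 -1  0  0 -1 -1  0]]
266 185 [0.6337 0.0584 0.034 ] 0.0886 0.6302
267 185 [0.635  0.0562 0.034 ] 0.0865 0.6316
267 186 [0.6316 0.0544 0.034 ] 0.0845 0.6283
266 186 [0.6303 0.0566 0.034 ] 0.0866 0.6269
0.6 [261.71195234 192.50532936]
0.605 [262.76175441 191.37433529]
0.61 [263.8043007  190.25114379]
 t10.82 tcp [0.4852 0.0539 0.1315] s 0.0770 x 0.4820 F [ 0.7 -0.4  2.6] op 0.0140 gf 37.8
```

The line reads s≈0.0835–0.085 and the index stands at 0.089. I'll move to just short of it, let go, lift, and look obliquely with the wrist camera to see index and line together.

```bash
python3 - <<'E'
from h import *
from scipy.spatial.transform import Rotation as R
q=lambda s,x=.4820,z=.1315: np.array([*(XA*x+YL*s)[:2],z])
env.movel(q(.0735),velocity=.02); env.dwell(.2); st('pre')
env.grip(.05); env.movel(q(.0735,z=.22),velocity=.15); st('up')
ok=False
for th in(30,22,15):
    r=R.from_rotvec(-np.radians(th)*YL)*R.from_quat([Q[1],Q[2],Q[3],Q[0]]); x,y,zz,w=r.as_quat()
    f=np.array([np.cos(np.radians(th)),np.sin(np.radians(th))]); d=np.array([f[1],-f[0]])
    a=np.radians(th+16.8); C=np.array([.628-.3*np.sin(a),.034+.3*np.cos(a)]); P=C+.079*f+.069*d
    p=q(.0835,P[0],P[1])
    if kin.inverse_kinematics(p,[w,x,y,zz]) is not None:
        print(th,p); env.reach(p,[w,x,y,zz]); ok=True; break
print(ok)
env.dwell(.3); c=calibration('wrist')
m=snap('wrist','w2')[0]
cv2.imwrite('pics/w2c.png',cv2.resize(m[110:260,156:356],None,fx=4,fy=4,interpolation=cv2.INTER_CUBIC)); st()
snap('scene','s3');snap('top','t3')
E
```

```text
pre t11.35 tcp [0.485  0.0506 0.1315] s 0.0737 x 0.4821 F [1.1 1.7 2.7] op 0.0136 gf 37.7
up t12.53 tcp [0.4845 0.0505 0.2194] s 0.0736 x 0.4815 F [-0.4  0.1  0.6] op 0.0501 gf 0.0
30 [0.51565327 0.05892377 0.21910838]
True
 t13.66 tcp [0.516  0.0587 0.2192] s 0.0833 x 0.5126 F [-0.2 -0.4  1. ] op 0.0499 gf 0.0
```

View pics/w2c.png

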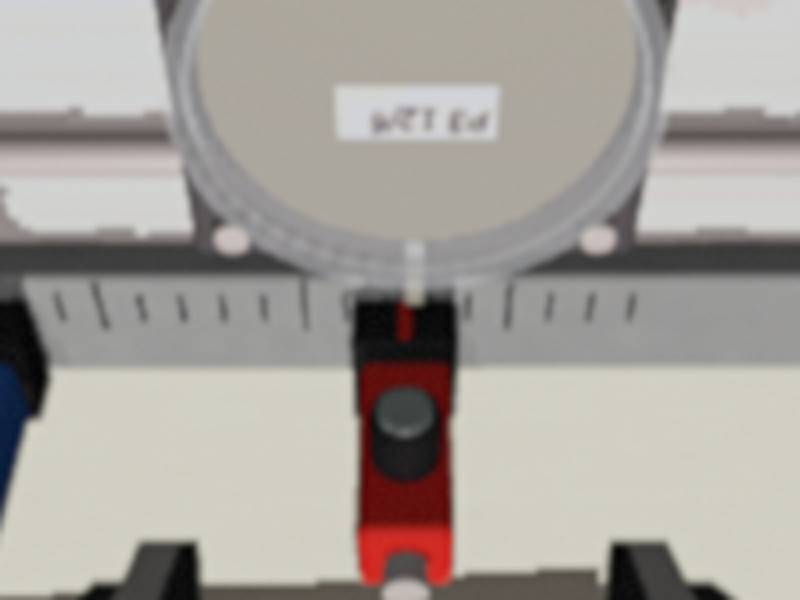

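The view is clear: red line at (404.5,305–340), index at (415.5,250–303), index still slightly left. I'll compute the gap, regrasp and push the rest.

```bash
python3 - <<'E'
from h import *
c=np.load('pics/w2.npz'); p=c['p'].astype(float)
r=p[...,2]-(p[...,0]+p[...,1])/2
# red line rows crop 308-336 -> raw 187-193 ; index rows crop 285-300 -> raw 182-184
L=r[187:194,252:264]; w=np.clip(L-15,0,None); print(L.round().astype(int)); ul=(w.sum(0)@np.arange(252,264))/w.sum()
I=p[180:185,252:268].mean(2); print(I.round().astype(int))
B=np.clip(I[3:]-I[3:].mean()-25,0,None); ui=(B.sum(0)@np.arange(252,268))/B.sum()
a,b=atz(c,ul,187,.034),atz(c,ui,184,.034); print(ul,ui,a@YL,b@YL,(b-a)@YL)
E
```

```text
[[-1  0 14 48 73 74 51 20  2  0 -3 -1]
 [-2  0 15 47 76 80 64 32  6 -2 -2 -2]
 [-4  0 14 48 74 76 60 27  4 -2  0  1]
 [ 2  0 13 46 75 79 60 30  4 -2  2  2]
 [ 2 -4 14 48 79 78 62 29  4 -2  0  0]
 [ 1  0 19 48 77 78 60 30  2 -2 -3  2]
 [-2  0 14 47 74 78 60 28  4  0  1  0]]
[[152 152 149 148 152 163 174 177 176 167 153 147 146 148 149 149]
 [142 142 139 137 144 161 175 178 175 165 146 136 136 137 137 135]
 [117 119 116 114 125 147 166 170 168 154 125 111 113 115 111 106]
 [ 89  93  91  88 102 133 154 160 156 137 100  78  85  88  88  83]
 [ 61  67  68  69  89 121 146 152 146 125  80  50  60  65  66  65]]
256.7341137123746 259.07244295516193 0.08293788939446217 0.08512150359167549 0.0021836141972133246
```

```bash
python3 - <<'E'
from h import *
q=lambda s,x=.4820,z=.1315: np.array([*(XA*x+YL*s)[:2],z])
o=np.array(env.get_state()['tcp_pos']); oq=env.get_state()['orientation']
env.reach(q(.0737,z=.22),Q); env.movel(q(.0737),velocity=.1,stop_force=12); st('dn')
env.grip(0,35); st('g')
env.movel(q(.0713),velocity=.01); env.dwell(.4); st('set')
env.grip(.05); env.movel(q(.0715,z=.22),velocity=.12); env.reach(o,oq); env.dwell(.3)
p,_,c=snap('wrist','w3'); 
cv2.imwrite('pics/w3c.png',cv2.resize(p[60:210,156:356],None,fx=4,fy=4,interpolation=cv2.INTER_CUBIC)); st()
p=p.astype(float); r=p[...,2]-(p[...,0]+p[...,1])/2
w=np.clip(r[187:194,250:264]-15,0,None); ul=(w.sum(0)@np.arange(250,264))/w.sum()
I=p[183:185,248:268].mean(2); B=np.clip(I-I.mean()-25,0,None); ui=(B.sum(0)@np.arange(248,268))/B.sum()
a,b=atz(c,ul,187,.034),atz(c,ui,184,.034); print(ul,ui,(b-a)@YL); print(I.round().astype(int))
E
```

```text
dn t15.53 tcp [0.4853 0.0506 0.1319] s 0.0737 x 0.4824 F [-0.6  1.2  0.7] op 0.0501 gf 0.0
g t15.94 tcp [0.4852 0.0507 0.1319] s 0.0738 x 0.4822 F [-1.7  0.3  5.2] op 0.0136 gf 38.1
set t16.73 tcp [0.4851 0.0487 0.1318] s 0.0718 x 0.4822 F [-1.7  1.6  7.2] op 0.0136 gf 38.4
 t19.16 tcp [0.5161 0.0586 0.2192] s 0.0832 x 0.5127 F [ 0.2  0.2 -0.2] op 0.0502 gf 0.0
256.9788071450197 257.4206216016648 0.0004118018296561142
[[ 94  96  98  93  84  85  95 124 150 158 158 149 120  91  78  75  79  83
   81  80]
 [ 77  78  77  71  58  56  73 110 143 153 152 140 105  69  54  50  61  65
   64  64]]
```

View pics/w3c.png

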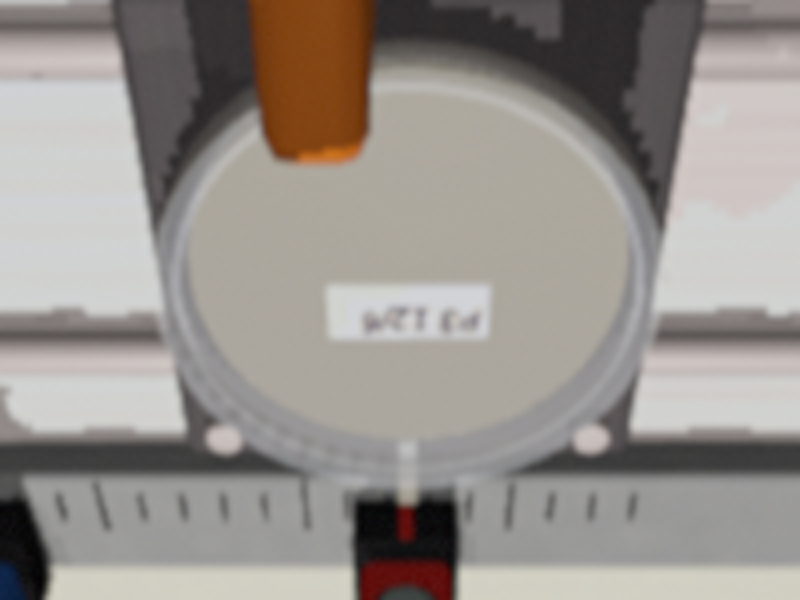

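The index at (407,490) is in line with the red line at (405,525), about 0.4 mm off. The grip stands right in its play, at (315,150), and the gripper is clear.

```bash
python3 -c "
from h import *
print(job.job_done())"
```

```text
the job is handed in; nothing more can be done
None
```

The job is handed in: I drew the index about 39 mm left of the red line, then brought it from the left to within about 0.4 mm of it, with the grip fully right in its play and let go at about 19 s.

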